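Pack up a second vee support and lay a bar across

TASK

Build up the bare steel pad to match the fixed vee stand beside it: the big drilled aluminium riser block goes centred on the pad first, then the thin steel packing plate on it, then the dark vee block on top, each square to the pad, with the vee block's groove in line with the stand's. Then lay the round aluminium bar across both vees so that it rests level in the two grooves with its middle about halfway between them. Move one piece at a time, set each down rather than dropping it, and leave the glass jar standing where it is.

Things in the scene. Friction and masses are not known exactly. Their poses are not given: they have to be found in the camera images.
- stand: Fixed grey vee stand, 98 mm high: foot 64 (x) x 84 (y) x 10 mm with dark bolts, 34 mm square column, top vee piece 44 (x) x 40 (y) x 40 mm. Its groove runs along its y: a 90 degree vee, 32 mm wide, 16 mm deep, bottom line 82 mm above the bench; the 25 mm bar lying in it has its axis 99.7 mm above the bench. Origin under its centre at bench level (z = 0), z up.
- pad: Fixed flat bare dark steel pad on the bench, 80 (x) x 94 (y) x 6 mm thick, axes parallel to the stand's. It lies on the line of the stand's groove (the stand's y axis), centre 150 to 175 mm from the stand's, on either side of it. Origin at the centre of its underside, at bench level.
- riser: Loose aluminium riser block, 56 (x) x 70 (y) x 36 mm high, six dark drilled holes in its top, about 0.4 kg. Origin at the centre of its underside, z up. On the pad its x and y axes go along the pad's (either way round).
- plate: Loose plain bright steel packing plate, 48 (x) x 60 (y) x 16 mm thick, about 0.4 kg. Origin at the centre of its underside, z up. In the stack its x and y axes go along the pad's (either way round).
- vblock: Loose dark steel vee block, 44 (x) x 40 (y) x 40 mm high, about 0.4 kg; in its top a 90 degree vee groove like the stand's, along its y, 32 mm wide, 16 mm deep, bottom line 24 mm above its underside. Its x sides are flat, full height, good to grip. Origin at the centre of its underside, z up. On pad, riser and plate its groove is exactly as high as the stand's.
- bar: Loose round aluminium bar, 25 mm diameter, 250 mm long, about 0.33 kg, lying on the bench. Origin at its middle, on its axis (12.5 mm above the bench as it lies); x runs along it; it may roll, so its y and z axes mean nothing. It may lie on either side of the bench.
- jar: Small round amber glass jar with a steel lid, 48 mm diameter, 55 mm high, standing among the loose pieces: to be left alone. Origin at the centre of its underside.
Not all that is in view belongs to the job. Leave any pink look-alike of the riser alone.

How it is judged:
By the outcome, as a careful person would: the job done as asked, in the order asked, and still so for the second after the job is handed in, with the robot touching nothing.
It also fails if it takes over 106 s, if anything falls off the work surface, if the arm or the gripper's body presses on something with over 40 N, if the wrist force passes 120 N, or if a joint passes its speed limit or range.

ROBOT

A 6-joint arm with a two-finger parallel gripper is mounted at the origin on the work surface. World frame = base frame: x ahead of the robot, y to its left, z up, the work surface at z = 0. Lengths are in m, angles in rad, forces in N, time in s.
With the tool pointing down it reaches from about 0.375 to 0.9 m from the base axis. Payload 3.1 kg.
Tool frame: the origin (TCP) lies between the finger pads; the fingertips stand 17 mm ahead of it and the grasp point (between the pads) lies 2 mm behind it (robot.nose_length is the distance from the TCP to the fingertips, in m); z points along the fingers, y is the line along which they close (so a half turn about z gives the same grasp; the last joint's range is limited). The gripper opens to 87 mm and grips with 3 to 60 N. Pads are 19 mm wide; open, the fingers measure 117 mm over their backs; the gripper's body (75 mm by 190 mm) begins 51 mm behind the grasp point.
Start: joints at [-1.456, 0.527, 1.433, -0, 1.181, -0.178], TCP at [0.181, -0.598, 0.24] pointing down, gripper open.
Joint ranges: [-3.08, 3.08], [-0.75, 2.2], [0.22, 2.44], [-1.43, 4.57], [0, 2.65], [-2.85, 2.85]. Speed limits (rad/s): [2.79, 2.79, 3.14, 3.14, 3.14, 3.14].

INTERFACE

Orientations are given as a unit quaternion [x, y, z, w].
In Python, from rig import robot, cams gives the robot as it stands.
- The arm moves only by the shell command python3 -m pendant 'ROWS' [FORCE]. ROWS is JSON, a list of rows, each an object with "jaw": the opening, from 0 (shut) to 1 (fully open); "linear": the shift along the tool's x, y, z in cm, a list of three; "twist": the turn about the tool's z in degrees. A call has 1 to 12 rows; each row shifts and turns the commanded pose from where the row before left it, along the tool's axes as they then stand; what a row does not reach is not made up. A row lasts 1/12 s, in which the tool goes at most 41.7 mm and 7.16 degrees, less where a joint would pass 70% of its speed; a pose out of reach is approached as far as the arm can. A call is refused whole if a number of a shift passes 4.17 or a number of a turn 7.16, either way. A call with a gripper value outside its range is refused whole. The fingers move at their own pace and stop on an object; FORCE is the grip in N (left out, the last holds). Time passes only in rows, so rows that do not move let the fingers close. It gives the time, the measured TCP pose, the force, the opening and the grip force at its end, in the units of the state.
- robot.get_obs(): the state, without advancing time (a new reading comes with each control period).
- cams.camera(name): name is "scene" or "top"; returns a dict with "color" (420x560x3 uint8, blue, green, red), "depth" (420x560 float32, m along the optical axis (not along the pixel's ray), 0 where there is no reading), "fov_y" (degrees; the focal length in pixels is half the picture's height over the tangent of half this angle, whatever the lens; pixels are square), "cx", "cy" (the principal point, pixels), "view" (4x4, takes a point from world to camera coordinates). Camera axes: x right, y down, z forward; pixel columns grow to the right and rows downward; lengths in m; the calibration is good to about 2 mm. A picture is of the moment at which its call begins.
- robot.hand_in(): hands the job in; it is judged then, once.
The state is a dict: "time": time; "q": joint angles; "joint_velocities": joint speeds; "joint_torque": joint torques, N m; "position": TCP position; "tool_rot": TCP orientation; "ft_force": force on the tool from outside, world axes, zero at the start; "moment": the same for the moment, N m; "grip_width": finger opening in m; "grip_force": force on a finger pad.
Only numpy, scipy, OpenCV 4.12 (cv2) and the standard library are available. Lean on these libraries where they do the work, as an engineer would, in place of code of your own. Each camera call takes 0.05 s, during which the arm holds its last target. There are 200 camera calls.

## Working session

There is one attempt and no reset: what is moved stays moved. The work goes in short steps, Python scripts to look and compute and a shell command to move; the robot and the scene stay as the last step left them, time stands still between calls to the robot, and variables do not carry over. Pictures are saved under pics/ and viewed, at most 14 in all, crops included, and the job is handed in when it is done.

```bash
mkdir -p pics; ls; python3 - <<'E'
from rig import robot,cams
import cv2,numpy as np
for n in("scene","top"):
    c=cams.camera(n); cv2.imwrite(f"pics/{n}0.png",c["color"]); np.savez(f"{n}0.npz",**c)
    print(n,c["fov_y"],c["cx"],c["cy"],np.round(c["view"],3).tolist())
o=robot.get_obs();print(o)
E
```

```text
pics
scene 50.54736402364085 285.0472155333543 209.99958580484295 [[-0.749, 0.663, -0.011, 0.383], [0.574, 0.64, -0.511, -0.258], [-0.332, -0.389, -0.86, 1.17], [0.0, 0.0, 0.0, 1.0]]
top 50.40119718907719 274.28149895754115 206.70607492255152 [[0.023, -1.0, 0.016, -0.025], [-0.998, -0.023, -0.051, 0.485], [0.051, -0.015, -0.999, 0.855], [0.0, 0.0, 0.0, 1.0]]
{'time': 0.1, 'q': array([-1.45547583e+00,  5.28364127e-01,  1.43376060e+00,  1.25701514e-05,
        1.18140871e+00, -1.78521296e-01]), 'joint_velocities': array([-1.53971676e-03,  1.30189820e-03, -3.19801739e-03,  2.77695534e-06,
        2.89626828e-04, -1.04768344e-03]), 'joint_torque': array([-2.36430907e-06, -4.40986025e+01, -1.77151215e+01,  6.35734946e-02,
        5.34556888e-02, -4.80136089e-05]), 'position': array([ 0.18096578, -0.59757883,  0.23867935]), 'tool_rot': array([ 9.89226409e-01,  1.46390468e-01,  3.64689769e-05, -9.69722041e-04]), 'ft_force': array([-1.36986199, -0.40098723, -0.42327928]), 'moment': array([ 0.01488276, -0.00881744,  0.01667004]), 'grip_force': 0.0, 'grip_width': 0.08703337120549616}
```

View pics/top0.png

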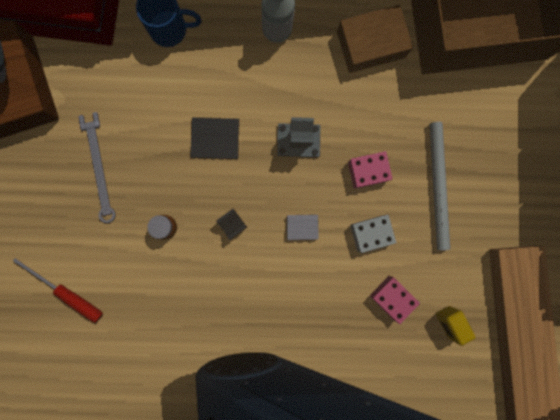

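View pics/scene0.png

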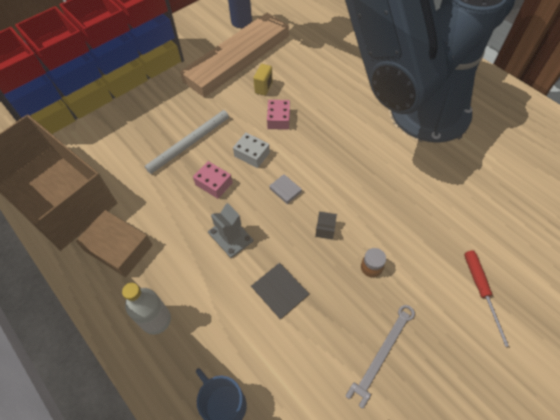

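The top view shows the pad at pixel (215,138), stand (300,138), riser (374,235), plate (303,228), vblock (232,224), jar (160,228) and bar (440,187). There are pink look-alikes at (371,170) and (396,300). The scene view agrees with this.

```bash
cat > h.py <<'E'
import numpy as np,cv2
def load(n): return dict(np.load(n))
def f(c): return c["color"].shape[0]/2/np.tan(np.radians(float(c["fov_y"]))/2)
def cloud(c):
    d=c["depth"];v,u=np.mgrid[:d.shape[0],:d.shape[1]]
    p=np.stack([(u-c["cx"])/f(c)*d,(v-c["cy"])/f(c)*d,d],-1)
    V=c["view"];return (p-V[:3,3])@V[:3,:3]
def onplane(c,uv,z):
    V=c["view"];R=V[:3,:3];o=-R.T@V[:3,3]
    uv=np.atleast_2d(uv).astype(float)
    r=np.c_[(uv[:,0]-c["cx"])/f(c),(uv[:,1]-c["cy"])/f(c),np.ones(len(uv))]@R
    return o+r*((z-o[2])/r[:,2])[:,None]
def face(c,roi,z,tol=.006,extra=None):
    u0,u1,v0,v1=roi;P=cloud(c);m=np.zeros(P.shape[:2],np.uint8)
    ok=abs(P[...,2]-z)<tol
    if extra is not None: ok&=extra
    m[v0:v1,u0:u1]=ok[v0:v1,u0:u1]
    m=cv2.morphologyEx(m,cv2.MORPH_CLOSE,np.ones((5,5)))
    m=cv2.morphologyEx(m,cv2.MORPH_OPEN,np.ones((3,3)))
    cs=cv2.findContours(m,cv2.RETR_EXTERNAL,cv2.CHAIN_APPROX_NONE)[0]
    k=max(cs,key=cv2.contourArea)[:,0]
    W=onplane(c,k,z)[:,:2]
    (x,y),(w,h),a=cv2.minAreaRect((W*1000).astype(np.float32))
    med=np.median(P[m>0][:,2])
    return np.round([x,y,w,h,a,med*1000],1)
E
python3 - <<'E'
from h import *
c=load("top0.npz");P=cloud(c);g=c["color"].astype(int)
print("bench z",[round(float(P[v,u,2]),4) for u,v in((130,300),(260,180),(340,280),(480,200),(215,138),(215,120))])
print("noise",P[295:305,125:135,2].std())
br=g.max(2)
print("x,y,w,h,ang,z")
print("pad",face(c,(180,250,105,170),.006,.02,br<90))
print("stand foot",face(c,(265,330,105,170),.010,.004))
print("stand top",face(c,(265,330,105,170),.098,.02))
print("riser",face(c,(340,405,205,265),.036))
print("plate",face(c,(275,330,205,250),.016))
print("vb",face(c,(210,255,200,250),.040,.02))
print("bar",face(c,(420,460,110,260),.022,.01))
print("jar",face(c,(140,185,205,250),.055))
print("pinkA",face(c,(340,400,145,195),.036))
print("pinkB",face(c,(365,430,270,330),.036))
E
```

```text
bench z [0.0009, -0.0019, -0.0025, 0.0009, 0.0083, 0.0052]
noise 0.0016609442640611572
x,y,w,h,ang,z
pad [617.3 108.   81.6  94.3   1.4   5.1]
stand foot [618.7 -58.9  83.6  64.4  89.7   9.4]
stand top [617.8 -58.4  46.6  39.1   1.2  92.2]
riser [ 438.2 -203.5   55.9   71.    16.5   35.4]
plate [447.4 -69.3  47.5  60.    3.4  15.4]
vb [450.5  67.2  44.4  40.   37.5  34.3]
bar [ 534.1 -333.1  248.3   25.8    3.8   21.8]
jar [442.4 198.   40.5  40.3   2.   54.3]
pinkA [ 561.  -196.6   56.    70.9   13.6   35.3]
pinkB [ 314.  -246.8   71.2   54.8   46.3   35.7]
```

```bash
python3 - <<'E'
import cv2
a=cv2.imread("pics/top0.png")[100:260,180:330]
cv2.imwrite("pics/crop0.png",cv2.resize(a,None,fx=3.7,fy=3.7,interpolation=2)*1)
E
```

```text
(no output)
```

View pics/crop0.png

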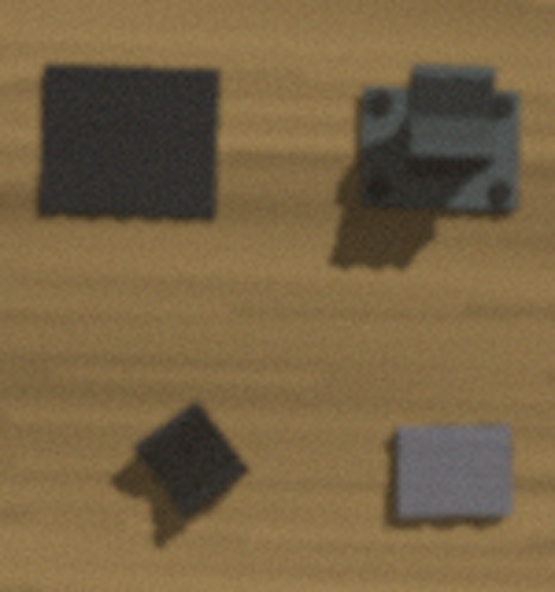

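The stand and pad lie on one line with yaw about 0.5°, and the stand-to-pad distance is 167 mm, inside the stated 150–175. All the sizes match. Next I'll add a go-to helper, check the vblock's groove direction, and move over the riser.

```bash
cat >> h.py <<'E'
def go(x,y,z,psi):
    """x,y,z mm, psi = yaw of tool x, deg: prints tool-axis shift (cm) and twist (deg) from measured pose"""
    from rig import robot
    from scipy.spatial.transform import Rotation as R
    o=robot.get_obs();M=R.from_quat(o["tool_rot"]).as_matrix()
    p=np.degrees(np.arctan2(M[1,0],M[0,0]))
    d=np.array([x,y,z])/1000-o["position"]
    print("pos",np.round(o["position"]*1000,1),"psi",round(p,2),"t",round(o["time"],1),"w",round(o["grip_width"]*1000,1),"F",round(o["grip_force"],1),np.round(o["ft_force"],1))
    print("shift cm",np.round(M.T@d*100,2),"twist",round(-((psi-p+180)%360-180),2))
E
python3 - <<'E'
from h import *
c=load("top0.npz");P=cloud(c)[195:255,205:260].reshape(-1,3)
for a in(37.5,127.5):
    t=np.radians(a);e=(P[:,:2]-[.4505,.0672]);s=e@[np.cos(t),np.sin(t)];n=e@[-np.sin(t),np.cos(t)]
    k=abs(n)<.014
    print(a,[round(float(np.median(P[k&(abs(s-q)<.003)][:,2]))*1000) if True else 0 for q in np.arange(-.018,.019,.006)] if False else [round(1000*float(np.median(P[k&(abs(s-q)<.003),2]))) for q in np.arange(-.018,.019,.006)])
E
python3 -m pendant '[{"jaw":1,"linear":[3,-2.52,0],"twist":0},{"jaw":1,"linear":[3,-2.52,0],"twist":0},{"jaw":1,"linear":[3,-2.52,0],"twist":0},{"jaw":1,"linear":[3,-2.52,0],"twist":0},{"jaw":1,"linear":[3,-2.52,0],"twist":0},{"jaw":1,"linear":[3,-2.52,0],"twist":0},{"jaw":1,"linear":[3,-2.52,0],"twist":0},{"jaw":1,"linear":[3,-2.52,0],"twist":0},{"jaw":1,"linear":[3,-2.52,0],"twist":0},{"jaw":1,"linear":[3,-2.52,0],"twist":0},{"jaw":1,"linear":[3,-2.52,0],"twist":0},{"jaw":1,"linear":[3,-2.52,0],"twist":0}]' 30
python3 -m pendant '[{"jaw":1,"linear":[0,0,2],"twist":0},{"jaw":1,"linear":[0,0,2],"twist":0},{"jaw":1,"linear":[0,0,2],"twist":0},{"jaw":1,"linear":[0,0,2],"twist":0},{"jaw":1,"linear":[0,0,2],"twist":0},{"jaw":1,"linear":[0,0,0],"twist":0}]'
python3 -c "from h import *;go(438.2,-203.5,30,16.5)"
```

```text
37.5 [39, 35, 30, 25, 29, 35, 39]
127.5 [27, 30, 31, 30, 31, 31, 31]
time: 1.1
position: [0.4385, -0.2026, 0.2394]
tool_rot: [0.989, 0.146, -0.0, -0.0]
ft_force: [-0.1, -0.1, -0.2]
grip_width: 0.0872
grip_force: 0.0
time: 1.6
position: [0.4359, -0.2028, 0.1364]
tool_rot: [0.989, 0.146, -0.003, -0.003]
ft_force: [-0.8, 0.9, -0.3]
grip_width: 0.0873
grip_force: 0.0
pos [ 435.9 -202.8  136.4] psi 16.84 t 1.6 w 87.3 F 0.0 [-0.8  0.9 -0.3]
shift cm [ 0.25  0.2  10.64] twist 0.34
```

```bash
python3 -m pendant '[{"jaw":1,"linear":[0.05,0.05,2.5],"twist":0.3},{"jaw":1,"linear":[0,0,2.5],"twist":0},{"jaw":1,"linear":[0,0,2.5],"twist":0},{"jaw":1,"linear":[0,0,0],"twist":0},{"jaw":1,"linear":[0,0,0],"twist":0}]'
python3 -c "from h import *;go(438.2,-203.5,26,16.5)"
```

```text
time: 2.02
position: [0.4383, -0.2046, 0.0644]
tool_rot: [0.99, 0.144, -0.001, -0.001]
ft_force: [-0.1, -0.7, 0.3]
grip_width: 0.087
grip_force: 0.0
pos [ 438.3 -204.6   64.4] psi 16.53 t 2.0 w 87.0 F 0.0 [-0.1 -0.7  0.3]
shift cm [ 0.03 -0.1   3.84] twist 0.03
```

```bash
python3 -m pendant '[{"jaw":1,"linear":[0.03,-0.08,1.3],"twist":0},{"jaw":1,"linear":[0,0,1.3],"twist":0},{"jaw":1,"linear":[0,0,1.2],"twist":0},{"jaw":1,"linear":[0,0,0],"twist":0},{"jaw":0.7,"linear":[0,0,0],"twist":0},{"jaw":0.6,"linear":[0,0,0],"twist":0},{"jaw":0.6,"linear":[0,0,0],"twist":0},{"jaw":0.6,"linear":[0,0,0],"twist":0},{"jaw":0.6,"linear":[0,0,0],"twist":0},{"jaw":0.6,"linear":[0,0,0],"twist":0}]' 35
python3 -c "from h import *;go(617.6,108,150,0.6)"
```

```text
time: 2.85
position: [0.4393, -0.2044, 0.0277]
tool_rot: [0.99, 0.144, 0.001, 0.001]
ft_force: [-0.1, -0.1, 7.7]
grip_width: 0.0699
grip_force: 35.0
pos [ 439.3 -204.4   27.7] psi 16.53 t 2.9 w 69.9 F 35.0 [-0.1 -0.1  7.7]
shift cm [ 26.   -24.85 -12.24] twist 15.93
```

```bash
python3 -m pendant '[{"jaw":0.6,"linear":[0,0,-1],"twist":0},{"jaw":0.6,"linear":[0,0,-2],"twist":0},{"jaw":0.6,"linear":[0,0,-3],"twist":0},{"jaw":0.6,"linear":[0,0,-2],"twist":5.3},{"jaw":0.6,"linear":[0,0,-2],"twist":5.3},{"jaw":0.6,"linear":[0,0,-1],"twist":5.3},{"jaw":0.6,"linear":[1,-1.5,0],"twist":0},{"jaw":0.6,"linear":[1.5,-2.5,0],"twist":0},{"jaw":0.6,"linear":[1.8,-3.1,0],"twist":0},{"jaw":0.6,"linear":[1.8,-3.1,0],"twist":0},{"jaw":0.6,"linear":[1.8,-3.1,0],"twist":0},{"jaw":0.6,"linear":[1.8,-3.1,0],"twist":0}]'
python3 -m pendant '[{"jaw":0.6,"linear":[1.8,-3.1,0],"twist":0},{"jaw":0.6,"linear":[1.8,-3.1,0],"twist":0},{"jaw":0.6,"linear":[1.8,-3.1,0],"twist":0},{"jaw":0.6,"linear":[1.8,-3,0],"twist":0},{"jaw":0.6,"linear":[1.3,-2.2,0],"twist":0},{"jaw":0.6,"linear":[0,0,0],"twist":0},{"jaw":0.6,"linear":[0,0,0],"twist":0}]'
python3 -c "from h import *;go(618.6,108,60,0.6)"
```

```text
time: 3.85
position: [0.5336, -0.0372, 0.1368]
tool_rot: [1.0, 0.005, -0.001, -0.0]
ft_force: [0.6, -0.3, -3.4]
grip_width: 0.0696
grip_force: 35.0
time: 4.43
position: [0.6167, 0.1085, 0.1363]
tool_rot: [1.0, 0.007, -0.001, 0.0]
ft_force: [-0.3, -1.2, -2.8]
grip_width: 0.0699
grip_force: 35.0
pos [616.7 108.5 136.3] psi 0.81 t 4.4 w 69.9 F 35.0 [-0.3 -1.2 -2.8]
shift cm [0.2  0.05 7.63] twist 0.21
```

```bash
python3 - <<'E'
from h import *
c=load("scene0.npz");br=c["color"].max(2)
print("pad",face(c,(245,315,258,322),.006,.012,br<90))
print("foot",face(c,(200,258,200,262),.010,.005))
print("sttop",face(c,(200,258,190,262),.098,.02))
print("riser",face(c,(228,278,128,170),.036))
print("plate",face(c,(262,310,170,210),.016))
print("vb",face(c,(305,345,205,245),.040,.02))
print("bar",face(c,(140,235,105,180),.022,.01))
E
python3 -m pendant '[{"jaw":0.6,"linear":[0.2,0.05,2.5],"twist":0.2},{"jaw":0.6,"linear":[0,0,2.5],"twist":0},{"jaw":0.6,"linear":[0,0,2.2],"twist":0},{"jaw":0.6,"linear":[0,0,0],"twist":0},{"jaw":0.6,"linear":[0,0,0],"twist":0}]'
python3 -c "from h import *;go(618.6,108,35,0.6)"
```

```text
pad [615.6 108.4  86.   62.1  88.8   7.1]
foot [628.7 -48.1  72.7 100.4  50.2  11.5]
sttop [621.  -54.5  49.5  48.3  88.9  92.5]
riser [ 439.  -204.4   61.1   73.3   16.7   37.7]
plate [448.2 -69.1  51.3  63.5   2.7  17.4]
vb [454.   70.   56.9  39.7  38.1  35.6]
bar [ 534.4 -332.6  254.5   30.7    3.8   24. ]
time: 4.85
position: [0.6171, 0.1054, 0.0634]
tool_rot: [1.0, 0.003, -0.003, 0.0]
ft_force: [1.0, 0.0, -2.6]
grip_width: 0.0697
grip_force: 35.0
pos [617.1 105.4  63.4] psi 0.36 t 4.8 w 69.7 F 35.0 [ 1.   0.  -2.6]
shift cm [ 0.16 -0.26  2.84] twist -0.24
```

```bash
python3 -m pendant '[{"jaw":0.6,"linear":[0.12,-0.25,1],"twist":-0.2},{"jaw":0.6,"linear":[0,0,1],"twist":0},{"jaw":0.6,"linear":[0,0,0],"twist":0},{"jaw":0.6,"linear":[0,0,0],"twist":0},{"jaw":0.6,"linear":[0,0,0],"twist":0}]'
python3 -c "from h import *;go(618.3,108.2,33.7,0.6)"
```

```text
time: 5.27
position: [0.6207, 0.1091, 0.0449]
tool_rot: [1.0, 0.006, 0.0, 0.0]
ft_force: [0.0, -0.1, -3.1]
grip_width: 0.0695
grip_force: 35.0
pos [620.7 109.1  44.9] psi 0.64 t 5.3 w 69.5 F 35.0 [ 0.  -0.1 -3.1]
shift cm [-0.24  0.08  1.12] twist 0.04
```

```bash
python3 -m pendant '[{"jaw":0.6,"linear":[0,0,0.4],"twist":0},{"jaw":0.6,"linear":[0,0,0],"twist":0},{"jaw":0.6,"linear":[0,0,0],"twist":0},{"jaw":0.6,"linear":[0,0,0],"twist":0},{"jaw":0.6,"linear":[0,0,0],"twist":0}]'
python3 -c "from h import *;go(618.3,108.2,33.7,0.6)"
python3 -m pendant '[{"jaw":0.6,"linear":[0,0,0],"twist":0},{"jaw":0.6,"linear":[0,0,0],"twist":0}]' >/dev/null
python3 -c "from h import *;go(618.3,108.2,33.7,0.6)"
```

```text
time: 5.68
position: [0.6205, 0.1091, 0.0407]
tool_rot: [1.0, 0.006, 0.0, 0.0]
ft_force: [-0.5, -0.1, -3.0]
grip_width: 0.07
grip_force: 35.0
pos [620.5 109.1  40.7] psi 0.64 t 5.7 w 70.0 F 35.0 [-0.5 -0.1 -3. ]
shift cm [-0.23  0.09  0.7 ] twist 0.04
pos [620.6 109.   40.7] psi 0.63 t 5.8 w 69.7 F 35.0 [ 0.1  0.4 -3. ]
shift cm [-0.23  0.08  0.7 ] twist 0.03
```

```bash
python3 -m pendant '[{"jaw":0.6,"linear":[-0.23,0.08,0.2],"twist":0},{"jaw":0.6,"linear":[0,0,0.2],"twist":0},{"jaw":0.6,"linear":[0,0,0],"twist":0},{"jaw":0.6,"linear":[0,0,0],"twist":0},{"jaw":0.6,"linear":[0,0,0.1],"twist":0},{"jaw":0.6,"linear":[0,0,0.1],"twist":0},{"jaw":0.6,"linear":[0,0,0],"twist":0},{"jaw":0.6,"linear":[0,0,0],"twist":0}]'
python3 -c "from h import *;go(618.3,108.2,33.7,0.6)"
```

```text
time: 6.52
position: [0.6181, 0.1082, 0.0345]
tool_rot: [1.0, 0.006, -0.0, -0.0]
ft_force: [0.7, 0.1, -2.9]
grip_width: 0.0697
grip_force: 35.0
pos [618.1 108.2  34.5] psi 0.64 t 6.5 w 69.7 F 35.0 [ 0.7  0.1 -2.9]
shift cm [0.02 0.   0.08] twist 0.04
```

```bash
python3 -m pendant '[{"jaw":0.6,"linear":[0,0,0.1],"twist":0},{"jaw":0.6,"linear":[0,0,0.04],"twist":0},{"jaw":0.6,"linear":[0,0,0],"twist":0},{"jaw":0.6,"linear":[0,0,0],"twist":0}]'
python3 -c "from h import *;go(618.3,108.2,33.7,0.6)"
```

```text
time: 6.85
position: [0.6183, 0.1083, 0.0338]
tool_rot: [1.0, 0.006, 0.0, 0.0]
ft_force: [-2.5, 0.8, 3.1]
grip_width: 0.0696
grip_force: 35.0
pos [618.3 108.3  33.8] psi 0.64 t 6.8 w 69.6 F 35.0 [-2.5  0.8  3.1]
shift cm [-0.    0.01  0.01] twist 0.04
```

Contact: the force has gone from −2.9 to +3.1. I'll release slowly and rise.

```bash
python3 -m pendant '[{"jaw":0.82,"linear":[0,0,0],"twist":0},{"jaw":0.9,"linear":[0,0,0],"twist":0},{"jaw":1,"linear":[0,0,0],"twist":0},{"jaw":1,"linear":[0,0,0],"twist":0},{"jaw":1,"linear":[0,0,0],"twist":0},{"jaw":1,"linear":[0,0,-1],"twist":0},{"jaw":1,"linear":[0,0,-2],"twist":0},{"jaw":1,"linear":[0,0,-3],"twist":0},{"jaw":1,"linear":[0,0,-3],"twist":0},{"jaw":1,"linear":[0,0,-2],"twist":0}]'
python3 -c "from h import *;go(448,-69.2,60,3.2)"
```

```text
time: 7.68
position: [0.6193, 0.1083, 0.1465]
tool_rot: [1.0, 0.006, 0.002, -0.0]
ft_force: [0.8, -0.1, 0.1]
grip_width: 0.087
grip_force: 0.0
pos [619.3 108.3 146.5] psi 0.64 t 7.7 w 87.0 F 0.0 [ 0.8 -0.1  0.1]
shift cm [-17.36  17.56   8.59] twist -2.56
```

```bash
python3 -m pendant '[{"jaw":1,"linear":[-2.5,2.5,0],"twist":0},{"jaw":1,"linear":[-2.5,2.5,0],"twist":0},{"jaw":1,"linear":[-2.5,2.5,0],"twist":0},{"jaw":1,"linear":[-2.5,2.5,0],"twist":0},{"jaw":1,"linear":[-2.5,2.5,0],"twist":0},{"jaw":1,"linear":[-2.5,2.5,2],"twist":0},{"jaw":1,"linear":[-2.4,2.5,3],"twist":-2.5},{"jaw":1,"linear":[0,0,3],"twist":0},{"jaw":1,"linear":[0,0,0],"twist":0},{"jaw":1,"linear":[0,0,0],"twist":0},{"jaw":1,"linear":[0,0,0],"twist":0},{"jaw":1,"linear":[0,0,0],"twist":0}]'
python3 - <<'E'
from h import *;from rig import cams
go(448,-69.2,21,3.2)
c=cams.camera("top");np.savez("top1.npz",**c)
print("riser",face(c,(180,250,95,175),.042))
P=cloud(c)
br=c["color"].max(2)
print("pad",face(c,(180,250,100,175),.006,.004))
c=cams.camera("scene")
print("riser sc",face(c,(240,320,235,322),.042))
E
```

```text
time: 8.68
position: [0.4502, -0.0663, 0.0675]
tool_rot: [1.0, 0.028, 0.002, 0.001]
ft_force: [0.4, 0.5, 1.5]
grip_width: 0.0869
grip_force: 0.0
pos [450.2 -66.3  67.5] psi 3.22 t 8.7 w 86.9 F 0.0 [0.4 0.5 1.5]
shift cm [-0.25  0.27  4.65] twist 0.02
riser [617.5 106.7  55.4  70.    1.5  41.3]
pad [623.2 106.7 109.1  87.4  89.6   4.5]
riser sc [618.3 107.2  56.4  71.9   1.2  43. ]
```

```bash
python3 -m pendant '[{"jaw":1,"linear":[-0.25,0.27,1.3],"twist":0},{"jaw":1,"linear":[0,0,1.4],"twist":0},{"jaw":1,"linear":[0,0,1.2],"twist":0},{"jaw":1,"linear":[0,0,0.6],"twist":0},{"jaw":1,"linear":[0,0,0],"twist":0},{"jaw":1,"linear":[0,0,0],"twist":0},{"jaw":1,"linear":[0,0,0],"twist":0},{"jaw":1,"linear":[0,0,0],"twist":0}]'
python3 -c "from h import *;go(448,-69.2,21,3.2)"
```

```text
time: 9.45
position: [0.4464, -0.0693, 0.0216]
tool_rot: [1.0, 0.027, 0.001, 0.0]
ft_force: [0.6, 0.2, 0.8]
grip_width: 0.0873
grip_force: 0.0
pos [446.4 -69.3  21.6] psi 3.15 t 9.4 w 87.3 F 0.0 [0.6 0.2 0.8]
shift cm [0.16 0.   0.06] twist -0.05
```

```bash
python3 -m pendant '[{"jaw":1,"linear":[0.12,0,0.04],"twist":0},{"jaw":0.8,"linear":[0,0,0],"twist":0},{"jaw":0.6,"linear":[0,0,0],"twist":0},{"jaw":0.5,"linear":[0,0,0],"twist":0},{"jaw":0.5,"linear":[0,0,0],"twist":0},{"jaw":0.5,"linear":[0,0,0],"twist":0},{"jaw":0.5,"linear":[0,0,0],"twist":0},{"jaw":0.5,"linear":[0,0,0],"twist":0}]'
python3 -c "from h import *;go(618,108.6,150,0.8)"
```

```text
time: 10.12
position: [0.447, -0.0691, 0.0205]
tool_rot: [1.0, 0.027, -0.0, -0.0]
ft_force: [-0.0, 0.4, 0.7]
grip_width: 0.0596
grip_force: 35.0
pos [447.  -69.1  20.5] psi 3.13 t 10.1 w 59.6 F 35.0 [-0.   0.4  0.7]
shift cm [ 18.04 -16.81 -12.96] twist 2.33
```

```bash
python3 -m pendant '[{"jaw":0.5,"linear":[0,0,-1],"twist":0},{"jaw":0.5,"linear":[0,0,-2],"twist":0},{"jaw":0.5,"linear":[0,0,-3],"twist":2.3},{"jaw":0.5,"linear":[1.3,-1.3,-2],"twist":0},{"jaw":0.5,"linear":[2.4,-2.4,-1],"twist":0},{"jaw":0.5,"linear":[2.4,-2.4,0],"twist":0},{"jaw":0.5,"linear":[2.4,-2.4,0],"twist":0},{"jaw":0.5,"linear":[2.4,-2.4,0],"twist":0},{"jaw":0.5,"linear":[2.4,-2.4,0],"twist":0},{"jaw":0.5,"linear":[2.4,-2.4,0],"twist":0},{"jaw":0.5,"linear":[1.5,-1.8,0],"twist":0},{"jaw":0.5,"linear":[0,0,0],"twist":0}]'
python3 -m pendant '[{"jaw":0.5,"linear":[0,0,1],"twist":0},{"jaw":0.5,"linear":[0,0,1],"twist":0},{"jaw":0.5,"linear":[0,0,0],"twist":0},{"jaw":0.5,"linear":[0,0,0],"twist":0},{"jaw":0.5,"linear":[0,0,0],"twist":0},{"jaw":0.5,"linear":[0,0,0],"twist":0}]' >/dev/null
python3 -c "from h import *;go(617.2,108.6,62.5,0.8)"
```

```text
time: 11.12
position: [0.6198, 0.1122, 0.1109]
tool_rot: [1.0, 0.009, 0.003, -0.001]
ft_force: [-0.1, -0.2, -3.7]
grip_width: 0.0599
grip_force: 35.0
pos [616.5 107.6  90.6] psi 0.77 t 11.6 w 59.9 F 35.0 [ 0.4  0.4 -4.4]
shift cm [ 0.07 -0.1   2.81] twist -0.03
```

```bash
python3 -m pendant '[{"jaw":0.5,"linear":[0.07,-0.1,1],"twist":0},{"jaw":0.5,"linear":[0,0,1],"twist":0},{"jaw":0.5,"linear":[0,0,0.4],"twist":0},{"jaw":0.5,"linear":[0,0,0],"twist":0},{"jaw":0.5,"linear":[0,0,0],"twist":0},{"jaw":0.5,"linear":[0,0,0],"twist":0},{"jaw":0.5,"linear":[0,0,0],"twist":0}]'
python3 -c "from h import *;go(617.2,108.6,62.5,0.8)"
```

```text
time: 12.2
position: [0.6176, 0.1094, 0.0667]
tool_rot: [1.0, 0.007, 0.0, 0.0]
ft_force: [0.9, -1.3, -4.2]
grip_width: 0.0594
grip_force: 35.0
pos [617.6 109.4  66.7] psi 0.84 t 12.2 w 59.4 F 35.0 [ 0.9 -1.3 -4.2]
shift cm [-0.04  0.08  0.42] twist 0.04
```

```bash
python3 -m pendant '[{"jaw":0.5,"linear":[-0.04,0.08,0.15],"twist":0},{"jaw":0.5,"linear":[0,0,0.15],"twist":0},{"jaw":0.5,"linear":[0,0,0],"twist":0},{"jaw":0.5,"linear":[0,0,0],"twist":0},{"jaw":0.5,"linear":[0,0,0.05],"twist":0},{"jaw":0.5,"linear":[0,0,0.05],"twist":0},{"jaw":0.5,"linear":[0,0,0],"twist":0},{"jaw":0.5,"linear":[0,0,0],"twist":0}]'
python3 -c "from h import *;go(617.2,108.6,62.5,0.8)"
```

```text
time: 12.87
position: [0.617, 0.1085, 0.0626]
tool_rot: [1.0, 0.007, 0.0, -0.0]
ft_force: [-0.6, 0.1, -3.7]
grip_width: 0.0599
grip_force: 35.0
pos [617.  108.5  62.6] psi 0.83 t 12.9 w 59.9 F 35.0 [-0.6  0.1 -3.7]
shift cm [ 0.02 -0.01  0.01] twist 0.03
```

```bash
python3 -m pendant '[{"jaw":0.5,"linear":[0,0,0.05],"twist":0},{"jaw":0.5,"linear":[0,0,0.05],"twist":0},{"jaw":0.5,"linear":[0,0,0],"twist":0},{"jaw":0.5,"linear":[0,0,0],"twist":0}]'
```

```text
time: 13.2
position: [0.617, 0.1086, 0.0625]
tool_rot: [1.0, 0.007, 0.0, 0.0]
ft_force: [-1.7, 0.3, 5.8]
grip_width: 0.0595
grip_force: 35.0
```

```bash
python3 -m pendant '[{"jaw":0.75,"linear":[0,0,0],"twist":0},{"jaw":0.85,"linear":[0,0,0],"twist":0},{"jaw":1,"linear":[0,0,0],"twist":0},{"jaw":1,"linear":[0,0,0],"twist":0},{"jaw":1,"linear":[0,0,0],"twist":0},{"jaw":1,"linear":[0,0,-1],"twist":0},{"jaw":1,"linear":[0,0,-2],"twist":0},{"jaw":1,"linear":[0,0,-3],"twist":0},{"jaw":1,"linear":[-2,0.5,-1],"twist":0},{"jaw":1,"linear":[-3.6,0.8,0],"twist":0},{"jaw":1,"linear":[-3.6,0.8,0],"twist":0},{"jaw":1,"linear":[-3.6,0.8,0],"twist":0}]'
python3 -m pendant '[{"jaw":1,"linear":[-3.6,0.9,0],"twist":-7},{"jaw":1,"linear":[0,0,0],"twist":-7},{"jaw":1,"linear":[0,0,0],"twist":-7},{"jaw":1,"linear":[0,0,0],"twist":-7},{"jaw":1,"linear":[0,0,0],"twist":-7},{"jaw":1,"linear":[0,0,0],"twist":-7},{"jaw":1,"linear":[0,0,0],"twist":-7},{"jaw":1,"linear":[0,0,0],"twist":-7},{"jaw":1,"linear":[0,0,0],"twist":-7},{"jaw":1,"linear":[0,0,0],"twist":-7},{"jaw":1,"linear":[0,0,0],"twist":-7},{"jaw":1,"linear":[0,0,0],"twist":-7}]' > /dev/null
python3 -m pendant '[{"jaw":1,"linear":[0,0,0],"twist":-7},{"jaw":1,"linear":[0,0,0],"twist":-7},{"jaw":1,"linear":[0,0,0],"twist":-7},{"jaw":1,"linear":[0,0,0],"twist":-7},{"jaw":1,"linear":[0,0,0],"twist":-7},{"jaw":1,"linear":[0,0,0],"twist":-7},{"jaw":1,"linear":[0,0,0],"twist":-1},{"jaw":1,"linear":[0,0,0],"twist":0},{"jaw":1,"linear":[0,0,0],"twist":0},{"jaw":1,"linear":[0,0,0],"twist":0}]' > /dev/null
python3 - <<'E'
from h import *;from rig import cams
go(450.5,67.2,70,127.5)
for n,r,r2 in(("top",(180,250,95,175),(180,340,80,175)),("scene",(240,320,225,322),(190,260,180,250))):
    c=cams.camera(n);np.savez(n+"2.npz",**c)
    print("plate",n,face(c,r,.058))
E
```

```text
time: 14.2
position: [0.4885, 0.0775, 0.1326]
tool_rot: [1.0, 0.008, 0.001, 0.0]
ft_force: [-0.5, 0.5, -1.1]
grip_width: 0.087
grip_force: 0.0
pos [453.6  68.1 131.7] psi 127.73 t 16.0 w 87.5 F 0.0 [ 1.2 -0.4 -0.4]
shift cm [ 0.12 -0.3   6.17] twist 0.23
plate top [616.9 107.5  48.7  59.3   1.5  57.1]
plate scene [617.8 107.7  49.6  62.    0.7  59. ]
```

```bash
python3 -m pendant '[{"jaw":1,"linear":[0.12,-0.3,2],"twist":0.2},{"jaw":1,"linear":[0,0,2],"twist":0},{"jaw":1,"linear":[0,0,2],"twist":0},{"jaw":1,"linear":[0,0,0],"twist":0},{"jaw":1,"linear":[0,0,0],"twist":0},{"jaw":1,"linear":[0,0,0],"twist":0},{"jaw":1,"linear":[0,0,0],"twist":0}]' >/dev/null
python3 -c "from h import *;go(450.8,67.5,25,127.5)"
```

```text
pos [451.   67.2  72.4] psi 127.63 t 16.7 w 86.9 F 0.0 [-0.1 -0.5 -0.7]
shift cm [ 0.04 -0.01  4.74] twist 0.13
```

```bash
python3 -m pendant '[{"jaw":1,"linear":[0,0,1.5],"twist":0},{"jaw":1,"linear":[0,0,1.5],"twist":0},{"jaw":1,"linear":[0,0,1.2],"twist":0},{"jaw":1,"linear":[0,0,0.5],"twist":0},{"jaw":1,"linear":[0,0,0],"twist":0},{"jaw":0.7,"linear":[0,0,0],"twist":0},{"jaw":0.5,"linear":[0,0,0],"twist":0},{"jaw":0.4,"linear":[0,0,0],"twist":0},{"jaw":0.4,"linear":[0,0,0],"twist":0},{"jaw":0.4,"linear":[0,0,0],"twist":0},{"jaw":0.4,"linear":[0,0,0],"twist":0},{"jaw":0.4,"linear":[0,0,0],"twist":0}]' >/dev/null
python3 -c "from h import *;go(617.8,108.5,140,90.8)"
```

```text
pos [450.4  67.3  24.6] psi 127.63 t 17.7 w 48.3 F 0.0 [-0.2 -0.1 -0.1]
shift cm [ -6.96  15.78 -11.53] twist 36.83
```

```bash
python3 -m pendant '[{"jaw":0.4,"linear":[0,0,0],"twist":0},{"jaw":0.4,"linear":[0,0,0],"twist":0},{"jaw":0.4,"linear":[0,0,0],"twist":0},{"jaw":0.4,"linear":[0,0,0],"twist":0}]' >/dev/null
python3 -c "from h import *;go(617.8,108.5,140,90.8)"
```

```text
pos [450.8  67.3  24.6] psi 127.63 t 18.1 w 43.4 F 35.0 [0.2 1.1 1.7]
shift cm [ -6.94  15.75 -11.52] twist 36.83
```

```bash
python3 -m pendant '[{"jaw":0.4,"linear":[0,0,-1],"twist":0},{"jaw":0.4,"linear":[0,0,-2],"twist":0},{"jaw":0.4,"linear":[0,0,-3],"twist":4.8},{"jaw":0.4,"linear":[0,0,-3],"twist":6.4},{"jaw":0.4,"linear":[0,0,-2],"twist":6.4},{"jaw":0.4,"linear":[0,0,0],"twist":6.4},{"jaw":0.4,"linear":[0,0,0],"twist":6.4},{"jaw":0.4,"linear":[0,0,0],"twist":6.4},{"jaw":0.4,"linear":[0.4,1.7,0],"twist":0},{"jaw":0.4,"linear":[0.7,3,0],"twist":0},{"jaw":0.4,"linear":[0.7,3,0],"twist":0},{"jaw":0.4,"linear":[0.7,3,0],"twist":0}]' >/dev/null
python3 -m pendant '[{"jaw":0.4,"linear":[0.7,3,0],"twist":0},{"jaw":0.4,"linear":[0.5,2,0],"twist":0},{"jaw":0.4,"linear":[0.2,1,0],"twist":0},{"jaw":0.4,"linear":[0,0,0],"twist":0},{"jaw":0.4,"linear":[0,0,1.5],"twist":0},{"jaw":0.4,"linear":[0,0,1.5],"twist":0},{"jaw":0.4,"linear":[0,0,0],"twist":0},{"jaw":0.4,"linear":[0,0,0],"twist":0},{"jaw":0.4,"linear":[0,0,0],"twist":0},{"jaw":0.4,"linear":[0,0,0],"twist":0}]' >/dev/null
python3 -c "from h import *;go(617.8,108.5,82.6,90.8)"
```

```text
pos [616.8 108.5 105.4] psi 90.83 t 19.9 w 43.7 F 35.0 [ 0.1 -0.2 -3.1]
shift cm [-0.01  0.09  2.28] twist 0.03
```

```bash
python3 -m pendant '[{"jaw":0.4,"linear":[0,0.08,1],"twist":0},{"jaw":0.4,"linear":[0,0,0.8],"twist":0},{"jaw":0.4,"linear":[0,0,0],"twist":0},{"jaw":0.4,"linear":[0,0,0],"twist":0},{"jaw":0.4,"linear":[0,0,0],"twist":0},{"jaw":0.4,"linear":[0,0,0],"twist":0}]'>/dev/null
python3 -c "from h import *;go(617.6,108.5,82.6,90.8)"
```

```text
pos [617.7 108.7  86.6] psi 90.84 t 20.4 w 44.0 F 35.0 [ 0.2 -0.6 -4.6]
shift cm [-0.02 -0.01  0.4 ] twist 0.04
```

```bash
python3 -m pendant '[{"jaw":0.4,"linear":[0,0,0.15],"twist":0},{"jaw":0.4,"linear":[0,0,0.15],"twist":0},{"jaw":0.4,"linear":[0,0,0],"twist":0},{"jaw":0.4,"linear":[0,0,0],"twist":0},{"jaw":0.4,"linear":[0,0,0.06],"twist":0},{"jaw":0.4,"linear":[0,0,0.06],"twist":0},{"jaw":0.4,"linear":[0,0,0],"twist":0},{"jaw":0.4,"linear":[0,0,0],"twist":0}]'
```

```text
time: 21.05
position: [0.6177, 0.1087, 0.0826]
tool_rot: [0.702, 0.712, 0.0, 0.0]
ft_force: [-0.6, 0.4, -1.2]
grip_width: 0.0439
grip_force: 35.0
```

```bash
python3 -m pendant '[{"jaw":0.4,"linear":[0,0,0.06],"twist":0},{"jaw":0.4,"linear":[0,0,0],"twist":0},{"jaw":0.4,"linear":[0,0,0],"twist":0}]'
python3 -m pendant '[{"jaw":0.6,"linear":[0,0,0],"twist":0},{"jaw":0.7,"linear":[0,0,0],"twist":0},{"jaw":0.8,"linear":[0,0,0],"twist":0},{"jaw":0.9,"linear":[0,0,0],"twist":0},{"jaw":0.9,"linear":[0,0,0],"twist":0},{"jaw":0.9,"linear":[0,0,-1],"twist":0},{"jaw":0.9,"linear":[0,0,-2],"twist":0},{"jaw":0.9,"linear":[0,0,-3],"twist":0},{"jaw":0.9,"linear":[0,0,-1],"twist":0},{"jaw":0.9,"linear":[0,0,0],"twist":0}]'
python3 -c "from h import *;go(534.2,-333,100,3.8)"
```

```text
time: 21.3
position: [0.6177, 0.1087, 0.0826]
tool_rot: [0.702, 0.712, 0.0, 0.0]
ft_force: [-2.4, -0.6, 6.4]
grip_width: 0.0439
grip_force: 35.0
time: 22.13
position: [0.6201, 0.1088, 0.1555]
tool_rot: [0.702, 0.712, 0.003, 0.003]
ft_force: [-1.3, 0.4, 0.2]
grip_width: 0.0784
grip_force: 0.0
pos [620.1 108.8 155.5] psi 90.84 t 22.1 w 78.4 F 0.0 [-1.3  0.4  0.2]
shift cm [-44.05  -9.28   5.48] twist 87.04
```

```bash
python3 -m pendant '[{"jaw":0.9,"linear":[-3.65,-0.75,0],"twist":0},{"jaw":0.9,"linear":[-3.65,-0.75,0],"twist":0},{"jaw":0.9,"linear":[-3.65,-0.75,0],"twist":0},{"jaw":0.9,"linear":[-3.65,-0.75,0],"twist":0},{"jaw":0.9,"linear":[-3.65,-0.75,0],"twist":0},{"jaw":0.9,"linear":[-3.65,-0.75,0],"twist":0},{"jaw":0.9,"linear":[-3.65,-0.75,0],"twist":0},{"jaw":0.9,"linear":[-3.65,-0.75,0],"twist":0},{"jaw":0.9,"linear":[-3.65,-0.75,0],"twist":0},{"jaw":0.9,"linear":[-3.65,-0.75,0],"twist":0},{"jaw":0.9,"linear":[-3.65,-0.75,0],"twist":0},{"jaw":0.9,"linear":[-3.65,-0.75,0],"twist":0}]' >/dev/null
python3 -m pendant '[{"jaw":0.9,"linear":[0,0,0],"twist":7},{"jaw":0.9,"linear":[0,0,0],"twist":7},{"jaw":0.9,"linear":[0,0,0],"twist":7},{"jaw":0.9,"linear":[0,0,0],"twist":7},{"jaw":0.9,"linear":[0,0,0],"twist":7},{"jaw":0.9,"linear":[0,0,0],"twist":7},{"jaw":0.9,"linear":[0,0,0],"twist":7},{"jaw":0.9,"linear":[0,0,0],"twist":7},{"jaw":0.9,"linear":[0,0,0],"twist":7},{"jaw":0.9,"linear":[0,0,0],"twist":7},{"jaw":0.9,"linear":[0,0,0],"twist":7},{"jaw":0.9,"linear":[0,0,0],"twist":7}]' >/dev/null
python3 -m pendant '[{"jaw":0.9,"linear":[0,0,0],"twist":3},{"jaw":0.9,"linear":[0,0,2],"twist":0},{"jaw":0.9,"linear":[0,0,3],"twist":0},{"jaw":0.9,"linear":[0,0,3],"twist":0},{"jaw":0.9,"linear":[0,0,1],"twist":0},{"jaw":0.9,"linear":[0,0,0],"twist":0},{"jaw":0.9,"linear":[0,0,0],"twist":0},{"jaw":0.9,"linear":[0,0,0],"twist":0},{"jaw":0.9,"linear":[0,0,0],"twist":0}]' >/dev/null
python3 - <<'E'
from h import *;from rig import cams
go(534.2,-333,18.5,3.8)
im=[]
for n,r,r2,q in(("top",(180,250,90,175),(265,330,90,170),(80,180,180,340)),("scene",(240,320,205,322),(195,260,185,262),(170,330,190,330))):
    c=cams.camera(n);np.savez(n+"3.npz",**c)
    print("vb",n,face(c,r,.098,.02),"stand",face(c,r2,.098,.02))
    im.append(cv2.resize(c["color"][q[0]:q[1],q[2]:q[3]],(480,300),interpolation=2))
cv2.imwrite("pics/vb3.png",np.vstack(im))
E
```

```text
pos [ 535.  -331.5   63.4] psi 3.83 t 24.9 w 78.1 F 0.0 [0.7 0.7 0. ]
shift cm [-0.1   0.14  4.49] twist 0.03
vb top [615.3 106.8  46.4  40.6   1.5  92.1] stand [617.8 -58.4  46.6  39.1   1.2  91.6]
vb scene [618.8 110.3  48.1  46.3   0.9  93. ] stand [621.  -54.3  50.   48.1  89.   92.5]
```

View pics/vb3.png

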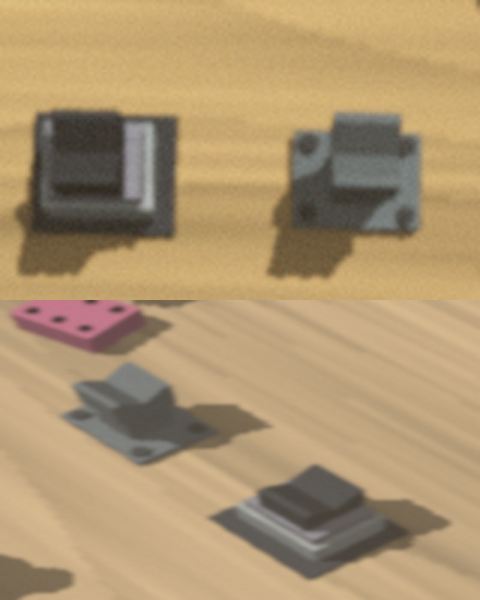

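The vblock sits about 2.3 mm from the stand in x over 165 mm, which fits the common yaw of about 0.8°, so the grooves are in line. The picture shows a tidy stack on the left with the stand beside it. Now the bar.

```bash
python3 -m pendant '[{"jaw":0.9,"linear":[-0.1,0.14,1.3],"twist":0},{"jaw":0.9,"linear":[0,0,1.3],"twist":0},{"jaw":0.9,"linear":[0,0,1],"twist":0},{"jaw":0.9,"linear":[0,0,0.5],"twist":0},{"jaw":0.9,"linear":[0,0,0],"twist":0},{"jaw":0.9,"linear":[0,0,0],"twist":0},{"jaw":0.9,"linear":[0,0,0],"twist":0},{"jaw":0.9,"linear":[0,0,0],"twist":0}]' >/dev/null
python3 -c "from h import *;go(534.2,-333,18.7,3.8)"
```

```text
pos [ 533.2 -332.2   21. ] psi 3.83 t 25.6 w 78.6 F 0.0 [-0.1 -0.1  0. ]
shift cm [0.09 0.09 0.23] twist 0.03
```

```bash
python3 -m pendant '[{"jaw":0.9,"linear":[0.09,0.07,0.2],"twist":0},{"jaw":0.6,"linear":[0,0,0],"twist":0},{"jaw":0.4,"linear":[0,0,0],"twist":0},{"jaw":0.2,"linear":[0,0,0],"twist":0},{"jaw":0.15,"linear":[0,0,0],"twist":0},{"jaw":0.15,"linear":[0,0,0],"twist":0},{"jaw":0.15,"linear":[0,0,0],"twist":0},{"jaw":0.15,"linear":[0,0,0],"twist":0},{"jaw":0.15,"linear":[0,0,0],"twist":0},{"jaw":0.15,"linear":[0,0,0],"twist":0},{"jaw":0.15,"linear":[0,0,0],"twist":0},{"jaw":0.15,"linear":[0,0,0],"twist":0}]' 45 >/dev/null
python3 -m pendant '[{"jaw":0.15,"linear":[0,0,0],"twist":0},{"jaw":0.15,"linear":[0,0,0],"twist":0},{"jaw":0.15,"linear":[0,0,0],"twist":0}]'
python3 -c "from h import *;go(618.9,26.2,200,90.9)"
```

```text
time: 26.9
position: [0.5342, -0.333, 0.0188]
tool_rot: [0.999, 0.033, 0.0, 0.0]
ft_force: [-0.1, -2.2, -0.4]
grip_width: 0.0242
grip_force: 45.0
pos [ 534.2 -333.    18.8] psi 3.83 t 26.9 w 24.2 F 45.0 [-0.1 -2.2 -0.4]
shift cm [ 10.86 -35.26 -18.14] twist -87.07
```

```bash
python3 -m pendant '[{"jaw":0.15,"linear":[0,0,-0.5],"twist":0},{"jaw":0.15,"linear":[0,0,-1.5],"twist":0},{"jaw":0.15,"linear":[0,0,-2.5],"twist":0},{"jaw":0.15,"linear":[0,0,-3],"twist":0},{"jaw":0.15,"linear":[0,0,-3],"twist":0},{"jaw":0.15,"linear":[0,0,-3],"twist":0},{"jaw":0.15,"linear":[0,0,-2.5],"twist":-2},{"jaw":0.15,"linear":[0,0,-1.5],"twist":-3.5},{"jaw":0.15,"linear":[0,0,-0.6],"twist":-5},{"jaw":0.15,"linear":[0,0,0],"twist":-6},{"jaw":0.15,"linear":[0,0,0],"twist":-6},{"jaw":0.15,"linear":[0,0,0],"twist":-6}]'
python3 -m pendant '[{"jaw":0.15,"linear":[0,0,0],"twist":-6},{"jaw":0.15,"linear":[0,0,0],"twist":-6},{"jaw":0.15,"linear":[0,0,0],"twist":-6},{"jaw":0.15,"linear":[0,0,0],"twist":-6},{"jaw":0.15,"linear":[0,0,0],"twist":-6},{"jaw":0.15,"linear":[0,0,0],"twist":-6},{"jaw":0.15,"linear":[0,0,0],"twist":-6},{"jaw":0.15,"linear":[0,0,0],"twist":-6},{"jaw":0.15,"linear":[0,0,0],"twist":-5},{"jaw":0.15,"linear":[0,0,0],"twist":-3.5},{"jaw":0.15,"linear":[0,0,0],"twist":-2},{"jaw":0.15,"linear":[0,0,0],"twist":0}]'
python3 -c "from h import *;go(618.9,26.2,200,90.9)"
```

```text
time: 27.9
position: [0.5329, -0.3313, 0.1991]
tool_rot: [0.96, 0.281, -0.001, -0.002]
ft_force: [0.2, 0.5, -3.6]
grip_width: 0.0238
grip_force: 45.0
time: 28.9
position: [0.5329, -0.3314, 0.1987]
tool_rot: [0.702, 0.712, 0.0, -0.002]
ft_force: [-0.3, -0.1, -3.2]
grip_width: 0.0237
grip_force: 45.0
pos [ 532.9 -331.4  198.7] psi 90.87 t 28.9 w 23.7 F 45.0 [-0.3 -0.1 -3.2]
shift cm [35.62  9.14 -0.06] twist -0.03
```

```bash
python3 -m pendant '[{"jaw":0.15,"linear":[1,0.25,0],"twist":0},{"jaw":0.15,"linear":[2.2,0.6,0],"twist":0},{"jaw":0.15,"linear":[3.2,0.85,0],"twist":0},{"jaw":0.15,"linear":[3.5,0.9,0],"twist":0},{"jaw":0.15,"linear":[3.5,0.9,0],"twist":0},{"jaw":0.15,"linear":[3.5,0.9,0],"twist":0},{"jaw":0.15,"linear":[3.5,0.9,0],"twist":0},{"jaw":0.15,"linear":[3.5,0.9,0],"twist":0},{"jaw":0.15,"linear":[3.5,0.9,0],"twist":0},{"jaw":0.15,"linear":[3.5,0.9,0],"twist":0},{"jaw":0.15,"linear":[3,0.7,0],"twist":0},{"jaw":0.15,"linear":[1.7,0.3,0],"twist":0}]' >/dev/null
python3 -m pendant '[{"jaw":0.15,"linear":[0,0,1],"twist":0},{"jaw":0.15,"linear":[0,0,2],"twist":0},{"jaw":0.15,"linear":[0,0,2],"twist":0},{"jaw":0.15,"linear":[0,0,1],"twist":0},{"jaw":0.15,"linear":[0,0,0],"twist":0},{"jaw":0.15,"linear":[0,0,0],"twist":0},{"jaw":0.15,"linear":[0,0,0],"twist":0},{"jaw":0.15,"linear":[0,0,0],"twist":0},{"jaw":0.15,"linear":[0,0,0],"twist":0}]'
python3 - <<'E'
from h import *;from rig import cams
go(618.9,26.2,106,90.9)
for n in("top","scene"):
    c=cams.camera(n);np.savez(n+"4.npz",**c);cv2.imwrite(f"pics/{n}4.png",c["color"])
E
```

```text
time: 30.65
position: [0.6195, 0.0243, 0.1409]
tool_rot: [0.702, 0.712, 0.001, 0.001]
ft_force: [-0.9, 0.5, -3.4]
grip_width: 0.0241
grip_force: 45.0
pos [619.5  24.3 140.9] psi 90.81 t 30.6 w 24.1 F 45.0 [-0.9  0.5 -3.4]
shift cm [ 0.19 -0.07  3.49] twist -0.09
```

View pics/scene4.png

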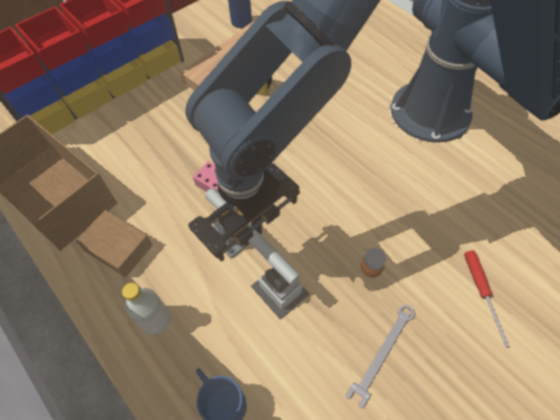

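View pics/top4.png

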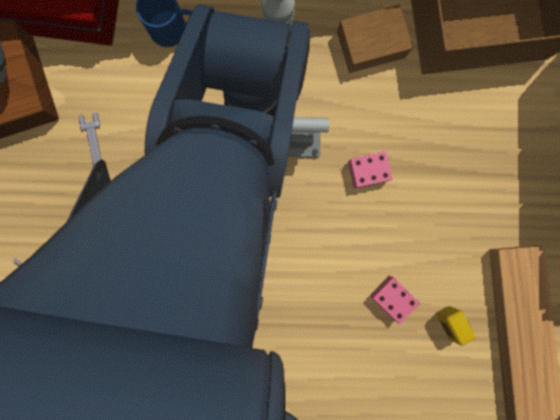

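The scene view shows the bar held over both vees, with visible ends near (212,197) and (290,272). I'll check that it is level using depth.

```bash
python3 - <<'E'
from h import *
for n in("scene4.npz","top4.npz"):
    P=cloud(load(n)).reshape(-1,3)
    k=(P[:,2]>.115)&(P[:,2]<.165)&(abs(P[:,0]-.618)<.02)&(P[:,1]>-.13)&(P[:,1]<.17)
    Q=P[k];print(n,len(Q),"y range",np.percentile(Q[:,1],[0.5,99.5]) if len(Q) else 0)
    for y in np.arange(-.1,.161,.02):
        q=Q[abs(Q[:,1]-y)<.01]
        if len(q)>5:print(round(y,3),len(q),np.round(np.percentile(q[:,2],[50,90])*1000,1),round(float(np.median(q[:,0]))*1000,1))
E
python3 -m pendant '[{"jaw":0.15,"linear":[0.19,-0.07,1],"twist":0},{"jaw":0.15,"linear":[0,0,0.9],"twist":0},{"jaw":0.15,"linear":[0,0,0],"twist":0},{"jaw":0.15,"linear":[0,0,0],"twist":0},{"jaw":0.15,"linear":[0,0,0],"twist":0},{"jaw":0.15,"linear":[0,0,0],"twist":0}]' >/dev/null
python3 -c "from h import *;go(618.9,26.2,106,90.9)"
```

```text
scene4.npz 1152 y range [-0.09901359  0.14944473]
-0.1 51 [146.5 149.1] 622.7
-0.08 109 [146.7 148.6] 623.3
-0.06 69 [146.6 149. ] 622.3
0.02 30 [147.1 156.3] 606.2
0.04 148 [145.4 148.8] 617.2
0.06 139 [145.8 148.5] 621.3
0.08 135 [145.3 147.9] 620.0
0.1 142 [145.8 147.7] 619.8
0.12 148 [145.4 148.3] 619.7
0.14 180 [144.7 148.3] 619.5
top4.npz 541 y range [-0.09969879 -0.03937958]
-0.1 86 [144.2 147.3] 617.8
-0.08 179 [144.  146.5] 617.8
-0.06 177 [144.3 146.8] 617.2
-0.04 99 [144.4 146.6] 616.5
pos [618.3  26.5 120.7] psi 90.84 t 31.2 w 23.6 F 45.0 [ 0.6  0.2 -3.7]
shift cm [-0.03  0.06  1.47] twist -0.06
```

```bash
python3 -m pendant '[{"jaw":0.15,"linear":[-0.24,0.05,0.5],"twist":0},{"jaw":0.15,"linear":[0,0,0.5],"twist":0},{"jaw":0.15,"linear":[0,0,0],"twist":0},{"jaw":0.15,"linear":[0,0,0],"twist":0},{"jaw":0.15,"linear":[0,0,0],"twist":0},{"jaw":0.15,"linear":[0,0,0],"twist":0}]' >/dev/null
python3 -c "from h import *;go(618.8,24,106,90.9)"
```

```text
pos [618.7  24.1 110.8] psi 90.83 t 31.8 w 23.9 F 45.0 [-0.4 -0.2 -2.9]
shift cm [-0.01  0.01  0.48] twist -0.07
```

```bash
python3 -m pendant '[{"jaw":0.15,"linear":[0,0,0.15],"twist":0},{"jaw":0.15,"linear":[0,0,0.1],"twist":0},{"jaw":0.15,"linear":[0,0,0.05],"twist":0},{"jaw":0.15,"linear":[0,0,0],"twist":0},{"jaw":0.15,"linear":[0,0,0],"twist":0},{"jaw":0.15,"linear":[0,0,0],"twist":0}]'
python3 -m pendant '[{"jaw":0.15,"linear":[0,0,0.05],"twist":0},{"jaw":0.15,"linear":[0,0,0.05],"twist":0},{"jaw":0.15,"linear":[0,0,0],"twist":0},{"jaw":0.15,"linear":[0,0,0],"twist":0}]' 15
```

```text
time: 32.25
position: [0.6186, 0.0241, 0.1077]
tool_rot: [0.702, 0.712, 0.0, 0.0]
ft_force: [-0.3, 0.1, -3.1]
grip_width: 0.0239
grip_force: 45.0
time: 32.58
position: [0.6187, 0.0241, 0.1067]
tool_rot: [0.702, 0.712, 0.0, 0.0]
ft_force: [-0.5, 0.6, -3.6]
grip_width: 0.0245
grip_force: 15.0
```

```bash
python3 -m pendant '[{"jaw":0.15,"linear":[0,0,0.05],"twist":0},{"jaw":0.15,"linear":[0,0,0.03],"twist":0},{"jaw":0.15,"linear":[0,0,0],"twist":0},{"jaw":0.15,"linear":[0,0,0],"twist":0}]'
```

```text
time: 32.92
position: [0.619, 0.0241, 0.1062]
tool_rot: [0.702, 0.712, 0.0, 0.0]
ft_force: [1.2, 0.4, -1.8]
grip_width: 0.0246
grip_force: 15.0
```

```bash
python3 -m pendant '[{"jaw":0.15,"linear":[0,0,0.03],"twist":0},{"jaw":0.15,"linear":[0,0,0],"twist":0},{"jaw":0.15,"linear":[0,0,0],"twist":0}]' 8
python3 -m pendant '[{"jaw":0.15,"linear":[0,0,0.03],"twist":0},{"jaw":0.15,"linear":[0,0,0],"twist":0},{"jaw":0.15,"linear":[0,0,0],"twist":0}]'
```

```text
time: 33.17
position: [0.6191, 0.024, 0.1061]
tool_rot: [0.702, 0.712, 0.0, 0.001]
ft_force: [0.8, -0.4, 1.6]
grip_width: 0.0247
grip_force: 8.0
time: 33.42
position: [0.6191, 0.024, 0.106]
tool_rot: [0.702, 0.712, 0.0, 0.001]
ft_force: [-1.5, -0.4, 5.3]
grip_width: 0.0248
grip_force: 8.0
```

The bar is seated: the vees now carry more than its weight, and the height matches. I'll release, rise and back off.

```bash
python3 -m pendant '[{"jaw":0.32,"linear":[0,0,0],"twist":0},{"jaw":0.4,"linear":[0,0,0],"twist":0},{"jaw":0.6,"linear":[0,0,0],"twist":0},{"jaw":0.7,"linear":[0,0,0],"twist":0},{"jaw":0.7,"linear":[0,0,0],"twist":0},{"jaw":0.7,"linear":[0,0,-0.5],"twist":0},{"jaw":0.7,"linear":[0,0,-1.5],"twist":0},{"jaw":0.7,"linear":[0,0,-3],"twist":0},{"jaw":0.7,"linear":[0,0,-3],"twist":0},{"jaw":0.7,"linear":[0,0,-2],"twist":0}]' 
python3 -m pendant '[{"jaw":0.7,"linear":[-3.5,-0.8,0],"twist":0},{"jaw":0.7,"linear":[-3.5,-0.8,0],"twist":0},{"jaw":0.7,"linear":[-3.5,-0.8,0],"twist":0},{"jaw":0.7,"linear":[-3.5,-0.8,0],"twist":0},{"jaw":0.7,"linear":[-3.5,-0.8,0],"twist":0},{"jaw":0.7,"linear":[-3.5,-0.8,0],"twist":0},{"jaw":0.7,"linear":[-3.5,-0.8,0],"twist":0},{"jaw":0.7,"linear":[-3.5,-0.8,0],"twist":0},{"jaw":0.7,"linear":[-3.5,-0.8,0],"twist":0},{"jaw":0.7,"linear":[0,0,0],"twist":0},{"jaw":0.7,"linear":[0,0,0],"twist":0},{"jaw":0.7,"linear":[0,0,0],"twist":0}]' >/dev/null
python3 - <<'E'
from h import *;from rig import cams
im=[]
for n,q,r in(("top",(80,180,180,340),(180,340,80,175)),("scene",(170,330,190,330),(190,330,170,320))):
    c=cams.camera(n)
    print(n,"bar",face(c,r,.110,.008),"jar",face(c,(140,185,205,250),.055) if n=="top" else "")
    if n=="top":print("riser/pad",face(c,(180,250,90,175),.042,.005),face(c,(180,250,90,175),.006,.005))
    P=cloud(c).reshape(-1,3)
    for y in(-.08,-.02,.03,.09,.13):
        q2=P[(abs(P[:,1]-y)<.01)&(P[:,2]>.095)&(abs(P[:,0]-.618)<.02)];print(y,len(q2),np.round(np.percentile(q2[:,2],[50,90])*1000,1))
    im.append(cv2.resize(c["color"][q[0]:q[1],q[2]:q[3]],(480,300),interpolation=2))
cv2.imwrite("pics/end.png",np.vstack(im))
E
```

```text
time: 34.25
position: [0.6195, 0.024, 0.2081]
tool_rot: [0.702, 0.712, 0.001, 0.001]
ft_force: [0.9, -1.0, 0.9]
grip_width: 0.0601
grip_force: 0.0
top bar [616.   25.   24.2 248.9   0.9 109.4] jar [442.4 198.   40.5  40.3   2.   54.5]
riser/pad [602.2 107.1  24.8  67.8   1.5  41.2] [ 5.856e+02  1.051e+02  7.720e+01  1.336e+02  1.400e+00 -1.000e-01]
-0.08 199 [107.9 112. ]
-0.02 167 [109.8 112.2]
0.03 152 [109.1 112. ]
0.09 217 [107.7 111.4]
0.13 187 [108.4 111.5]
scene bar [620.7  24.3  36.6 253.7   0.  111.2] jar 
-0.08 137 [110.6 114. ]
-0.02 111 [111.7 114.1]
0.03 123 [111.5 113.7]
0.09 175 [109.3 113.3]
0.13 169 [109.7 113.1]
```

View pics/end.png

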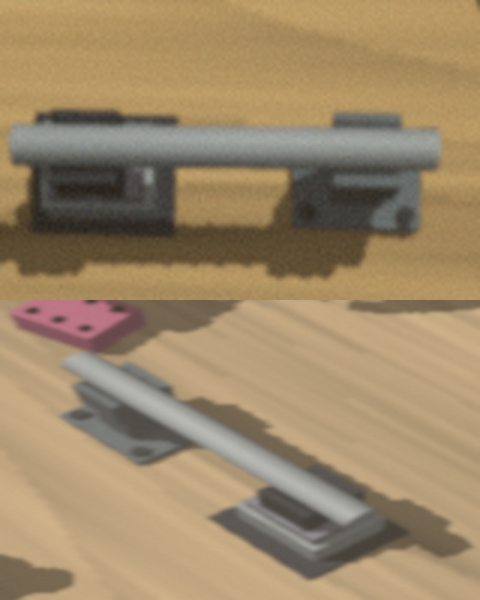

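The bar lies level, its top at 112 mm as it should be. Its middle is at y = 25 against a midpoint of 24.3, and the jar hasn't moved. Handing in.

```bash
python3 -c "from rig import robot;print(robot.hand_in())"
```

```text
the job is handed in; nothing more can be done
None
```

The job is handed in: riser, plate and vee block are stacked on the pad in order, and the bar rests level in both grooves with its middle about 1 mm from halfway; the jar was not moved, and it took about 36 s (the hand-in returned no verdict).

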